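# Pick the blue order in the hub stockroom

## Task

Pick the blue parts in the order of the list: first draw the blue spindle straight up out of its sleeve in the rack and stand it in the green tray, then stand the blue rear hub (the tall one) in the red tray, then the blue front hub (the short one) in the white tray. Set each part down gently and upright on the tray's floor and let go of it, tip none of them over, and leave the orange and purple parts where they stand.

Things in the scene. Friction and masses are not known exactly. Their poses are not given: they have to be found in the camera images.
- rack: Aluminium block fixed to the bench, 80 (x) by 180 (y) by 55 mm tall, origin at the centre of its underside. Two upright blind sleeves at y = -45 and +45 mm in its frame, bore 31.8 mm (close sliding fit for the 30 mm spindles), 45 mm deep, floor 10 mm above the bench. One holds the blue spindle, the other the orange; which is which varies.
- blue_spindle: Blue crank spindle: upright plain round bar, 30 mm diameter, 110 mm long, dark disc on top; origin: centre of its underside, z up its axis. Stands in a sleeve of the rack, 65 mm showing (its top 120 mm above the bench). About 0.18 kg. Lifting it 45 mm straight up frees it; it stands by itself on a flat floor.
- orange_spindle: Orange crank spindle: upright plain round bar, 30 mm diameter, 110 mm long, dark disc on top; origin: centre of its underside, z up its axis. Stands in a sleeve of the rack, 65 mm showing (its top 120 mm above the bench). About 0.18 kg. Not wanted: leave alone.
- blue_rear_hub: Blue rear hub (the tall one), standing on its end, 130 mm tall; origin: centre of its underside, z up its axis. Diameters in mm: silver cap 40 to height 12, coloured flange 60 to 19, barrel 36 to 78, flange 56 to 85, dark steel freehub body 34 to 126 (grip here from above), cap 22 to 130. About 0.3 kg.
- blue_front_hub: Blue front hub (the short one), standing on its end, 102 mm tall; origin: centre of its underside, z up its axis. Diameters in mm: silver cap 31 to height 12, coloured flange 48 to 18, barrel 27 to 74, flange 48 to 80, silver cap 31 to 102 (grip here from above). About 0.17 kg.
- orange_rear_hub: Orange rear hub (the tall one), standing on its end, 130 mm tall; origin: centre of its underside, z up its axis. Diameters in mm: silver cap 40 to height 12, coloured flange 60 to 19, barrel 36 to 78, flange 56 to 85, dark steel freehub body 34 to 126 (grip here from above), cap 22 to 130. About 0.3 kg. Not wanted: leave alone.
- purple_front_hub: Purple front hub (the short one), standing on its end, 102 mm tall; origin: centre of its underside, z up its axis. Diameters in mm: silver cap 31 to height 12, coloured flange 48 to 18, barrel 27 to 74, flange 48 to 80, silver cap 31 to 102 (grip here from above). About 0.17 kg. Not wanted: leave alone.
- green_tray: Square open plastic tray, green, 100 x 100 mm outside, 90 x 90 mm inside, walls 5 mm thick and 40 mm high, inner floor 5 mm above the bench; fixed to the bench. Origin: centre of its underside on the bench; z up, x and y parallel to its walls. For the blue spindle.
- red_tray: Square open plastic tray, red, 100 x 100 mm outside, 90 x 90 mm inside, walls 5 mm thick and 40 mm high, inner floor 5 mm above the bench; fixed to the bench. Origin: centre of its underside on the bench; z up, x and y parallel to its walls. For the blue rear hub.
- white_tray: Square open plastic tray, white, 100 x 100 mm outside, 90 x 90 mm inside, walls 5 mm thick and 40 mm high, inner floor 5 mm above the bench; fixed to the bench. Origin: centre of its underside on the bench; z up, x and y parallel to its walls. For the blue front hub.
Not all that is in view belongs to the job. Leave any yellow look-alike of the blue_rear_hub alone.

How it is judged:
By the outcome, as a careful person would: the job done as asked, in the order asked, and still so for the second after the job is handed in, with the robot touching nothing.
It also fails if it takes over 96 s, if anything falls off the work surface, if the arm or the gripper's body presses on something with over 40 N, if the wrist force passes 120 N, or if a joint passes its speed limit or range.

## Robot

A 6-joint arm with a two-finger parallel gripper is mounted at the origin on the work surface. World frame = base frame: x ahead of the robot, y to its left, z up, the work surface at z = 0. Lengths are in m, angles in rad, forces in N, time in s.
With the tool pointing down it reaches from about 0.275 to 0.875 m from the base axis. Payload 12.5 kg.
Tool frame: the origin (TCP) lies at the very end of the fingers, on their centre line; the grasp point (between the pads) lies 19 mm behind it; z points along the fingers, y is the line along which they close (so a half turn about z gives the same grasp; the last joint's range is limited). The gripper opens to 85 mm and grips with 20 to 120 N. Pads are 22 mm wide; open, the fingers measure 114 mm over their backs; the gripper's body (76 mm by 85 mm) begins 54 mm behind the grasp point. The pads swing forward as they close: fully open they stand 13 mm farther back than shut.
Start: joints at [-1.372, 0.351, 1.652, -0, 1.139, -0.085], TCP at [0.154, -0.528, 0.231] pointing down, gripper open.
Joint ranges: [-2.75, 2.75], [-0.79, 2.1], [0.01, 2.65], [-1.57, 4.71], [0.07, 3.14], [-2.87, 2.87]. Speed limits (rad/s): [2.22, 2.22, 2.79, 3.14, 3.14, 3.14].

## Interface

Orientations are given as a 3x3 rotation matrix whose columns are the frame's x, y, z axes.
In Python, from bench import manip gives the robot as it stands. Calls block until the motion is done:
- manip.move_ptp(position, orientation): joint-space move of the TCP to a pose.
- manip.move_l(position, attitude=None, max_speed=0.15): straight line of the TCP; attitude=None keeps the orientation; max_speed is the mean speed in m/s.
- manip.move_j(angles): joint-space move.
- manip.set_gripper(opening, effort=None): opening from 0.0 (shut) to 1.0 (fully open); effort is the grip in N (None keeps the last); returns when the fingers have stopped.
- manip.dwell(seconds).
- manip.inverse_kinematics(position, orientation): joint angles nearest the present ones, or None.
- manip.grab_frame(name): name is "scene" or "top" or "wrist"; returns (picture, depth): 420x560x3 uint8, red, green, blue; 420x560 float32, m along the optical axis (not along the pixel's ray), 0 where there is no reading.
- manip.get_calibration(name): a dict with "camera_matrix" (3x3 intrinsics, pixels), "R" (3x3) and "t" (3): a world point X has camera coordinates R X + t. Camera axes: x right, y down, z forward; pixel columns grow to the right and rows downward; lengths in m; the calibration is good to about 2 mm. A picture is of the moment at which its call begins: read the wrist's pose just before it. get_calibration takes no time and is no camera call; for the wrist camera it gives the pose at the moment of the call.
A pose or a line that the arm cannot do raises manip.Unreachable and nothing moves.
- manip.sign_off(): hands the job in; it is judged then, once.
Trained networks look in the newest picture that a camera, given by its name, has taken for a name from the list of things; names that differ only in an ending like _2 or _b are one class to them, and where a whole thing is asked for, a point or a joint stands for the part that bears it (a point fixed in the world has none). Each returns a list of dicts, best first, with "confidence" (0 to 1); they miss things now and then, are a little off and sometimes report something else, mostly with a low value. They report only what shows in the picture. A call takes as long as a camera call. They do not tell look-alikes from the thing itself.
- manip.look_for(camera, name): "at" ([x, y, z] in m, in world coordinates, good to about 4 mm: the middle of the surface that is visible of it).
Readings, each from a call of its own:
- manip.current_time(): time.
- manip.current_qpos(): joint angles.
- manip.current_joint_vel(): joint speeds.
- manip.current_joint_torque(): joint torques, N m.
- manip.current_ee_pos(): TCP position.
- manip.current_tcp_rot(): TCP orientation.
- manip.current_force(): force on the tool from outside, world axes, zero at the start.
- manip.current_ft_torque(): the same for the moment, N m.
- manip.current_grip_width(): opening from 0.0 (shut) to 1.0 (fully open).
- manip.current_grip_force(): force on a finger pad.
Only numpy, scipy, OpenCV 4.12 (cv2) and the standard library are available. Lean on these libraries where they do the work, as an engineer would, in place of code of your own. Each camera call takes 0.05 s, during which the arm holds its last target. There are 200 camera calls.

## Working session

There is one attempt and no reset: what is moved stays moved. The work goes in short steps, each a Python script; the robot and the scene stay as the last script left them, time stands still between calls to the robot, and variables do not carry over. Pictures are saved under pics/ and viewed, at most 14 in all, crops included, and the job is handed in when it is done.

```bash
mkdir -p pics; ls; python3 - <<'E'
from bench import manip
import cv2,numpy as np
for c in("scene","top"):
    p,d=manip.grab_frame(c); cv2.imwrite(f"pics/{c}0.png",p[:,:,::-1]); np.save(f"{c}0.npy",d)
    k=manip.get_calibration(c); print(c,k["camera_matrix"].round(1).tolist(),k["R"].round(3).tolist(),k["t"].round(3).tolist())
    for n in["rack","blue_spindle","orange_spindle","blue_rear_hub","blue_front_hub","orange_rear_hub","purple_front_hub","green_tray","red_tray","white_tray"]:
        print(n,[(np.round(r["at"],3).tolist(),round(r["confidence"],2)) for r in manip.look_for(c,n)][:4])
print(manip.current_time())
E
```

```text
pics
scene [[386.4, 0.0, 279.8], [0.0, 386.4, 204.7], [0.0, 0.0, 1.0]] [[0.389, 0.921, -0.014], [0.74, -0.321, -0.591], [-0.549, 0.219, -0.807]] [-0.251, -0.347, 1.162]
rack [([0.559, -0.294, 0.06], 0.82)]
blue_spindle [([0.532, -0.337, 0.104], 0.92)]
orange_spindle [([0.554, -0.251, 0.099], 0.69)]
blue_rear_hub [([0.392, 0.197, 0.082], 0.82), ([0.427, 0.404, 0.085], 0.66)]
blue_front_hub [([0.486, 0.199, 0.078], 0.82)]
orange_rear_hub [([0.456, -0.103, 0.081], 0.94)]
purple_front_hub [([0.468, 0.052, 0.081], 0.74)]
green_tray [([0.622, -0.058, 0.003], 0.72), ([0.486, 0.197, 0.078], 0.37)]
red_tray [([0.616, 0.104, 0.006], 0.95)]
white_tray [([0.63, 0.285, 0.015], 0.6)]
top [[409.6, 0.0, 271.8], [0.0, 409.6, 214.5], [0.0, 0.0, 1.0]] [[0.014, -1.0, 0.009], [-0.999, -0.014, -0.052], [0.052, -0.009, -0.999]] [0.024, 0.497, 1.126]
rack [([0.532, -0.29, 0.056], 0.71)]
blue_spindle [([0.525, -0.325, 0.121], 0.69)]
orange_spindle [([0.545, -0.248, 0.121], 0.73)]
blue_rear_hub [([0.379, 0.201, 0.083], 0.96), ([0.42, 0.405, 0.084], 0.92), ([0.629, 0.289, 0.007], 0.7), ([0.454, 0.312, 0.083], 0.69)]
blue_front_hub [([0.478, 0.205, 0.081], 0.5)]
orange_rear_hub [([0.445, -0.091, 0.083], 0.85), ([0.477, 0.205, 0.085], 0.52)]
purple_front_hub [([0.459, 0.058, 0.081], 0.82)]
green_tray [([0.633, -0.053, 0.011], 0.66)]
red_tray [([0.618, 0.105, 0.006], 0.97)]
white_tray [([0.631, 0.291, 0.008], 0.61)]
1.1
```

View pics/scene0.png

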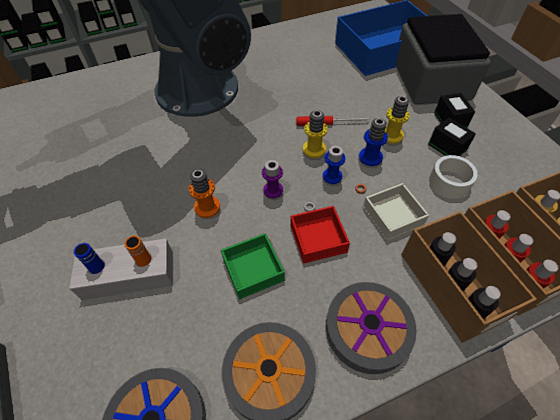

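View pics/top0.png

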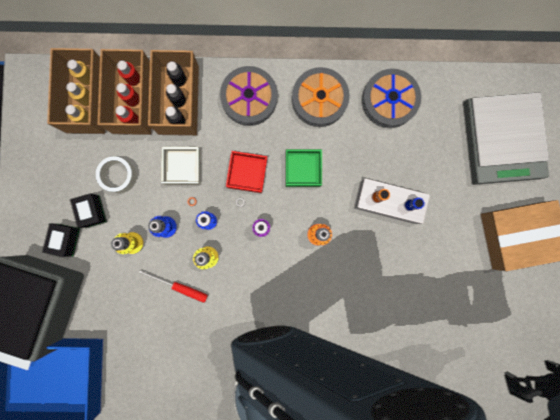

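The scene picture shows the blue spindle at (88,258), left of orange (137,250), in the rack. There are three tall non-orange hubs: yellow at (315,135), yellow at (398,120) and blue at (374,140). The blue one fits (top picture: 162,226). The short blue hub is at (335,163), or (205,219) from the top. Next I'll measure these from the top depth and confirm with a crop.

```bash
cat > h.py <<'E'
from bench import manip
import numpy as np, cv2
def cloud(cam,d,k):
    K,R,t=k["camera_matrix"],k["R"],k["t"]
    v,u=np.mgrid[:d.shape[0],:d.shape[1]]
    P=np.stack([(u-K[0,2])/K[0,0]*d,(v-K[1,2])/K[1,1]*d,d],-1)
    W=(P-t)@R; W[d<=0]=np.nan
    return W
def near(W,xy,r,z0,z1):
    m=(np.hypot(W[...,0]-xy[0],W[...,1]-xy[1])<r)&(W[...,2]>z0)&(W[...,2]<z1)
    return W[m]
def rect(P): 
    return cv2.minAreaRect((P[:,:2]*1000).astype(np.float32))
def circ(P):
    (x,y),r=cv2.minEnclosingCircle((P[:,:2]*1000).astype(np.float32)); return x,y,r
E
python3 - <<'E'
from h import *
d=np.load("top0.npy");W=cloud("top",d,manip.get_calibration("top"))
print("rack",rect(near(W,(.535,-.29),.12,.045,.062)))
for n,xy,z in[("bsp",(.525,-.33),.112),("osp",(.545,-.248),.112),("rear",(.454,.312),.118),("front",(.478,.205),.094),("yel",(.379,.201),.118),("yel2",(.42,.405),.118)]:
    P=near(W,xy,.03,z,.15); print(n,len(P),P.mean(0).round(4),np.round(circ(P),1))
for n,xy in[("green",(.63,-.053)),("red",(.618,.105)),("white",(.631,.29))]:
    P=near(W,xy,.085,.03,.05);Q=near(W,xy,.06,-.005,.012);print(n,rect(P),rect(Q),Q[:,2].mean(), len(P))
p=cv2.imread("pics/top0.png")[195:285,90:260]
s=cv2.imread("pics/scene0.png")[90:200,280:430]
cv2.imwrite("pics/crop.png",np.hstack([cv2.resize(p,(440,300),interpolation=2),cv2.resize(s,(360,300),interpolation=2)]))
E
```

```text
rack ((536.9055786132812, -294.24566650390625), (181.7187957763672, 80.97000885009766), 76.5792007446289)
bsp 113 [ 0.5264 -0.3368  0.1193] [ 526.5 -337.    15.1]
osp 114 [ 0.5468 -0.2497  0.1194] [ 547.3 -250.3   15. ]
rear 152 [0.4592 0.3234 0.1274] [459.  324.2  17. ]
front 117 [0.4769 0.2075 0.1016] [477.  208.   15.3]
yel 150 [0.3779 0.2071 0.1274] [377.7 207.8  17. ]
yel2 156 [0.4143 0.4138 0.1273] [414.3 415.3  17.4]
green ((627.0812377929688, -52.20177459716797), (100.46646118164062, 99.00310516357422), 0.5357584357261658) ((629.1678466796875, -53.23126220703125), (115.30998229980469, 118.17991638183594), 32.78959274291992) 0.003990463336448453 299
red ((613.8212280273438, 104.27171325683594), (100.38556671142578, 100.36915588378906), 82.18274688720703) ((617.1768798828125, 105.41888427734375), (117.96028137207031, 116.52859497070312), 48.671817779541016) 0.004049771987471913 292
white ((627.2384033203125, 285.5264587402344), (100.42552185058594, 101.05321502685547), 0.6158864498138428) ((630.1173095703125, 289.9088134765625), (115.30567169189453, 115.23948669433594), 57.550289154052734) 0.004274255020825265 354
```

View pics/crop.png

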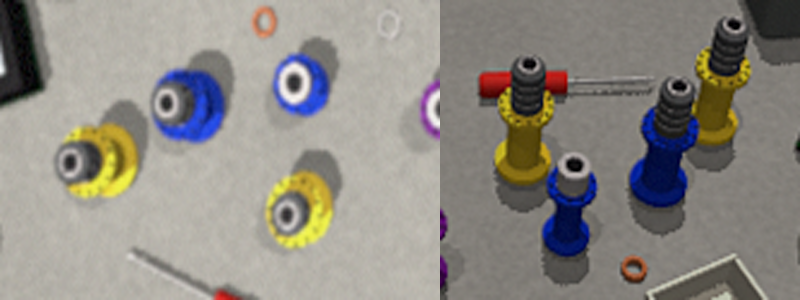

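The crop confirms it: the blue tall hub is in the middle (top 162,226), with the yellow look-alikes on both sides of it. The blue short hub is at top (205,219). Moving above the spindle for a wrist refinement.

```bash
cat >> h.py <<'E'
def rot(a):  # tool down, closing axis y at world angle a
    y=np.array([np.cos(a),np.sin(a),0]); z=np.array([0,0,-1.]); return np.column_stack([np.cross(y,z),y,z])
def best(p,a):
    q0=manip.current_qpos(); c=[]
    for b in(a,a+np.pi):
        q=manip.inverse_kinematics(p,rot(b))
        if q is not None: c.append((np.abs(np.array(q)-q0).max(),b))
    return rot(min(c)[1])
def wristcloud():
    k=manip.get_calibration("wrist"); p,d=manip.grab_frame("wrist"); return p,cloud("wrist",d,k)
E
python3 - <<'E'
from h import *
a=np.deg2rad(76.6-90)
p=[.5265,-.3372,.22]
R=best(p,a); manip.move_ptp(p,R)
im,W=wristcloud(); cv2.imwrite("pics/w1.png",im[:,:,::-1])
P=near(W,p,.03,.112,.15);print(len(P),P.mean(0) if len(P) else 0,circ(P) if len(P) else 0)
print(manip.current_time(),manip.current_qpos(),manip.current_force(),manip.current_grip_width())
E
```

```text
1364 [ 0.52781336 -0.33924223  0.12026694] (527.33056640625, -340.4377746582031, 15.162803649902344)
2.6917 [-6.45904113e-01  4.97973167e-01  1.45703629e+00 -2.03584661e-04
  1.18650005e+00 -4.10051019e-01] [ 0.66106403 -0.20058394  0.15886851] 0.9989361348597078
```

View pics/w1.png

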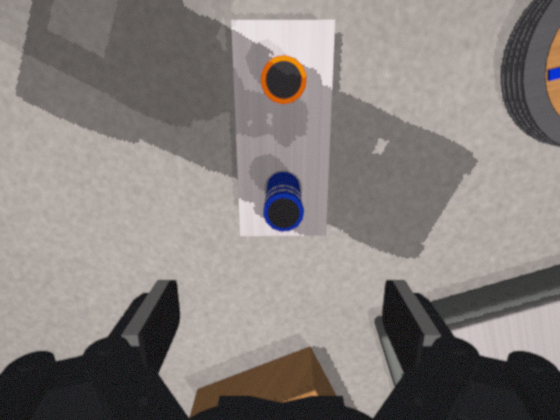

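The wrist view shows the blue spindle at (284,213), centred between the fingers, and orange at (284,80). Descend, grip, and check the side load.

```bash
python3 - <<'E'
from h import *
p=np.array([.527,-.3383,.074])
manip.move_l([.527,-.3383,.13]); manip.move_l(p,max_speed=.08)
f0=manip.current_force()
manip.set_gripper(0.0,30); manip.dwell(.2)
f=manip.current_force()-f0
y=manip.current_tcp_rot()[:,1]
print(manip.current_time(),f.round(1),"along close",(f@y).round(2),"y",y.round(2),manip.current_grip_width(),manip.current_grip_force(),manip.current_ee_pos())
E
```

```text
5.0417 [0.2 0.3 5.2] along close 0.17 y [ 0.97 -0.23  0.  ] 0.34075870526275415 29.60858166217804 [ 0.52715679 -0.33839358  0.07427605]
```

```bash
python3 - <<'E'
from h import *
x,y,z=manip.current_ee_pos()
for dz in(.01,.05):
    manip.move_l([x,y,z+dz],max_speed=.05); print(manip.current_force().round(1),manip.current_grip_width(),manip.current_grip_force())
manip.set_gripper(0.0,50)
manip.move_l([x,y,.215],max_speed=.15)
t=[.6285,-.0525,.215]
manip.move_ptp(t,best(t,0))
im,W=wristcloud(); cv2.imwrite("pics/w2.png",im[:,:,::-1])
P=near(W,t,.085,.03,.05); print(rect(P),len(P))
print(manip.current_time(),manip.current_force().round(1),manip.current_grip_width())
E
```

```text
[-0.4 -0.5 -1.4] 0.3457398832596118 30.213698744773865
[-0.3 -1.  -1.8] 0.34461860934692645 30.211012959480286
((628.328125, -55.66804504394531), (100.25472259521484, 100.10337829589844), 0.7949924468994141) 2471
8.5333 [-0.5  0.2 -2.1] 0.3385928853747491
```

View pics/w2.png

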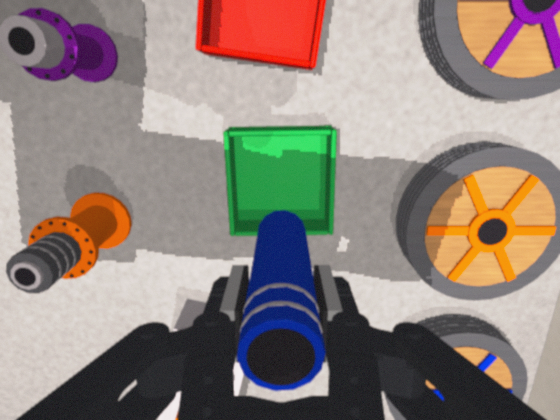

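The spindle hangs straight in the grip, top at (282,352) and lower end at (282,215), over the green tray. Lower it until it makes contact.

```bash
cat >> h.py <<'E'
def place(xy,zc,dz_fast=.006,open_w=None):
    """lower to contact near TCP height zc, release, back off"""
    manip.move_l([*xy,zc+.05],max_speed=.2)
    manip.move_l([*xy,zc+dz_fast],max_speed=.06); manip.dwell(.15)
    f0=manip.current_force()[2]; z=zc+dz_fast
    while z>zc-.006:
        z-=.001; manip.move_l([*xy,z],max_speed=.03)
        if manip.current_force()[2]-f0>2.5: break
    print("contact",z,manip.current_force()[2]-f0)
    w=manip.current_grip_width()
    manip.set_gripper(w+.12); manip.dwell(.1); manip.set_gripper(1.0 if open_w is None else open_w); manip.dwell(.1)
    manip.move_l([*xy,z+.09],max_speed=.12)
    manip.move_l([*xy,.24],max_speed=.3)
    print(manip.current_time())
E
python3 - <<'E'
from h import *
place((.628,-.054),.0693)
im,W=wristcloud(); cv2.imwrite("pics/w3.png",im[:,:,::-1])
P=near(W,(.628,-.054),.06,.105,.13); print(len(P),circ(P) if len(P) else 0,P[:,2].mean())
# go to the rear hub
t=[.4592,.323,.24]; manip.move_ptp(t,best(t,-.3))
im,W=wristcloud(); cv2.imwrite("pics/w4.png",im[:,:,::-1])
P=near(W,t,.04,.118,.15); print(len(P),circ(P),manip.current_tcp_rot()[:,1],manip.current_time())
E
```

```text
contact 0.0683 10.337917468054684
14.2583
1162 (628.9556274414062, -56.31727981567383, 15.023324966430664) 0.11519536792221037
1566 (460.0635070800781, 322.77691650390625, 17.027376174926758) [ 9.55071387e-01 -2.96375850e-01 -3.55051556e-05] 15.8833
```

```bash
python3 -c "
import cv2,numpy as np
cv2.imwrite('pics/w34.png',cv2.resize(np.hstack([cv2.imread('pics/w3.png'),cv2.imread('pics/w4.png')]),(800,300)))"
```

```text
(no output)
```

View pics/w34.png

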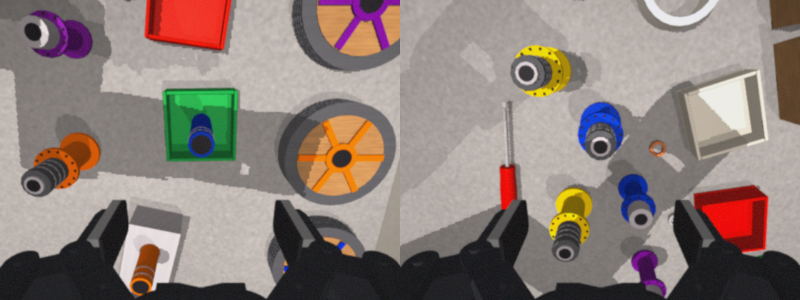

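The blue spindle stands upright in the green tray (left half, 201,140). In the right half, the blue rear hub at (601,145) is centred between the fingers. Grip its freehub.

```bash
python3 - <<'E'
from h import *
x,y=.4598,.3227
manip.move_l([x,y,.15],max_speed=.2); manip.move_l([x,y,.093],max_speed=.08); manip.dwell(.1)
f0=manip.current_force(); manip.set_gripper(0.0,60); manip.dwell(.1)
print((manip.current_force()-f0).round(1),manip.current_grip_width(),manip.current_grip_force())
manip.move_l([x,y,.113],max_speed=.06); print(manip.current_force().round(1))
manip.move_l([x,y,.25],max_speed=.2)
t=[.6155,.104,.25]; manip.move_ptp(t,best(t,np.deg2rad(-8)))
im,W=wristcloud(); cv2.imwrite("pics/w5.png",im[:,:,::-1])
P=near(W,t,.085,.03,.05); print(rect(P),len(P))
print(manip.current_time(),manip.current_force().round(1),manip.current_grip_width())
E
```

```text
[-1.7 -0.8  5.5] 0.3804938368275933 59.50607478618622
[-0.4 -1.3 -3.2]
((614.635009765625, 101.36624908447266), (99.53262329101562, 100.25056457519531), 82.15180969238281) 1573
20.4833 [-0.6  0.8 -3.1] 0.37999171318871044
```

View pics/w5.png

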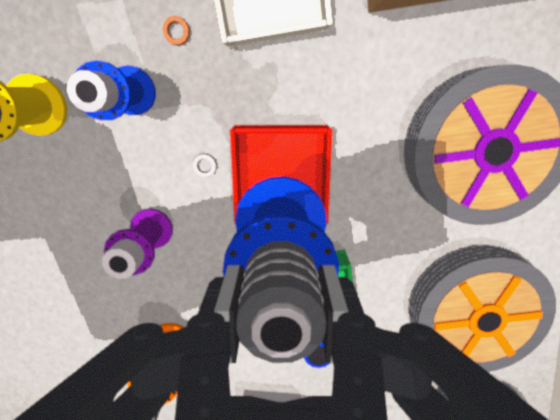

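The hub is held upright, axis along column 281, over the red tray at (281,170). Place it, then go to the front hub.

```bash
python3 - <<'E'
from h import *
place((.6147,.1025),.098,dz_fast=.004)
im,W=wristcloud(); cv2.imwrite("pics/w6.png",im[:,:,::-1])
P=near(W,(.615,.1025),.06,.115,.15); print(len(P),circ(P) if len(P) else 0,P[:,2].mean())
t=[.477,.2075,.23]; manip.move_ptp(t,best(t,np.pi/2))
im,W=wristcloud(); cv2.imwrite("pics/w7.png",im[:,:,::-1])
P=near(W,t,.04,.094,.11); print(len(P),circ(P),manip.current_tcp_rot()[:,1],manip.current_time())
a,b=[cv2.imread(f'pics/w{i}.png') for i in(6,7)]
cv2.imwrite('pics/w67.png',cv2.resize(np.hstack([a,b]),(800,300)))
E
```

```text
contact 0.098 5.848983133472434
25.3917
1701 (615.029541015625, 102.68170928955078, 17.065818786621094) 0.13212121692648737
1176 (478.0247802734375, 205.55288696289062, 15.510207176208496) [ 1.58383884e-03  9.99998728e-01 -1.87556083e-04] 26.8167
```

View pics/w67.png

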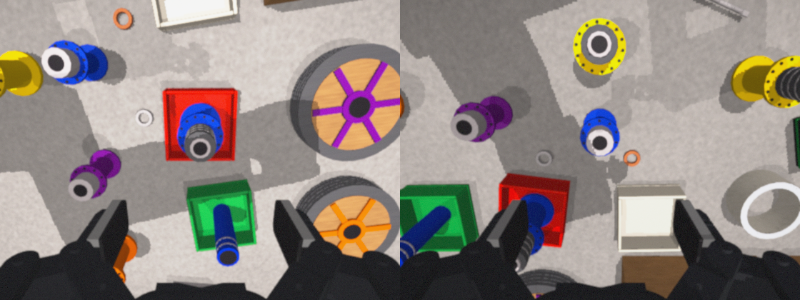

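The rear hub stands upright in the red tray (200,145). In the right half, the blue front hub is at (599,143). Its neighbours lie off the closing axis.

```bash
python3 - <<'E'
from h import *
x,y=.4775,.2063
manip.move_l([x,y,.13],max_speed=.2); manip.move_l([x,y,.084],max_speed=.06); manip.dwell(.1)
f0=manip.current_force(); manip.set_gripper(0.0,50); manip.dwell(.1)
print((manip.current_force()-f0).round(1),manip.current_grip_width(),manip.current_grip_force())
manip.move_l([x,y,.104],max_speed=.06); print(manip.current_force().round(1))
manip.move_l([x,y,.25],max_speed=.2)
t=[.629,.287,.25]; manip.move_ptp(t,best(t,np.pi/2))
im,W=wristcloud(); cv2.imwrite("pics/w8.png",im[:,:,::-1])
P=near(W,t,.085,.03,.05); print(rect(P),len(P))
print(manip.current_time(),manip.current_force().round(1),manip.current_grip_width())
E
```

```text
[-0.4 -1.3  4.6] 0.3438444523958626 49.34213876724243
[ 0.1 -0.  -1.7]
((629.1092529296875, 283.1376953125), (100.35005950927734, 100.28472137451172), 0.894153356552124) 1789
31.2833 [-0.4  0.7 -2. ] 0.3439784731960125
```

View pics/w8.png

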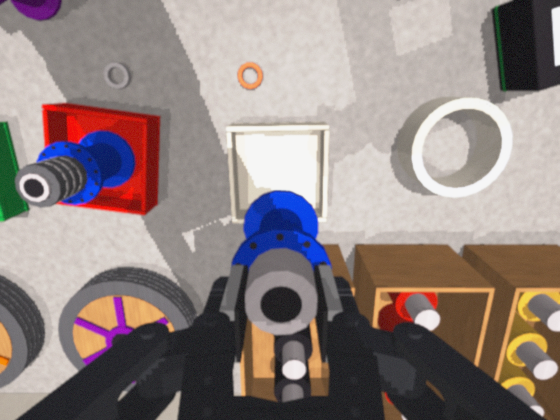

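The front hub hangs straight over the white tray at (278,172). The crate lies beyond the gripper's footprint.

```bash
python3 - <<'E'
from h import *
place((.6287,.2845),.089,dz_fast=.004)
im,W=wristcloud(); cv2.imwrite("pics/w9.png",im[:,:,::-1])
P=near(W,(.6287,.2845),.06,.098,.12); print(len(P),circ(P) if len(P) else 0,P[:,2].mean())
t=[.40,0,.33]; manip.move_ptp(t,best(t,np.pi/2))
im,d=manip.grab_frame("scene"); cv2.imwrite("pics/s2.png",im[:,:,::-1])
print(manip.current_time())
E
```

```text
contact 0.089 4.398320912395536
36.2917
1150 (629.4389038085938, 283.8665771484375, 15.440895080566406) 0.10726740691431576
37.7917
```

View pics/s2.png

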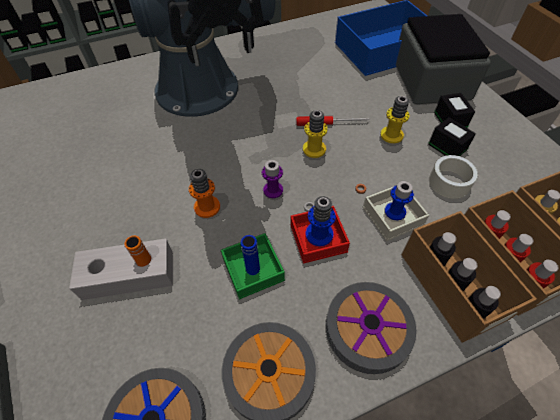

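The blue spindle (250,255), rear hub (320,222) and front hub (400,200) all stand upright in the green, red and white trays. The other parts haven't moved.

```bash
python3 -c "
from bench import manip
print(manip.sign_off())"
```

```text
the job is handed in; nothing more can be done
None
```

The job is handed in at about 38 s: the blue spindle stands upright in the green tray, the blue rear hub in the red and the blue front hub in the white, placed in that order, with the orange, purple and yellow parts left where they stood.

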